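Set a straightedge under its keeper nut with a quarter turn of play

TASK

Lay the flat steel bar flush along the straight front edge of the guide plate, so that it covers that edge from end to end and sits under the flange of the knurled nut. Then screw the nut down (clockwise) until it bottoms out, back it off a quarter turn to leave the bar running play, and finish still holding the nut there, gripped and still. The bar must stay flush, and the two bearings and the spacer ring are not to be disturbed.

Things in the scene. Friction and masses are not known exactly. Their poses are not given: they have to be found in the camera images.
- guide_plate: steel plate fixed flat on the bench, 80 x 140 x 6.5 mm. Origin: on the axis of its upright 18 mm stud, at bench level; z up. Straight front edge, facing the robot: x = -26 mm, y = -70 to 70 mm; back edge x = 54 mm. Stud top 66.5 mm above the bench. Bolt heads (12 mm high) at x = 40, y = +-57 mm; thin black line on top along +x. A big green drum lies behind the plate: keep the gripper clear of it
- nut_grip (a point): centre of the grip of the knurled nut on the stud: plain-ended steel cylinder 44 mm in diameter, from 6 to 46 mm above the nut's underside; this point is on its axis, 31 mm above the underside (37.5 mm above the bench when the nut is fully home). Below the grip the nut has a round flange 76 mm across, 6 mm thick, which overhangs the plate's front edge by 12 mm. The nut is started on the thread and cannot come off; it rises 4 mm a turn
- nut (a joint): angle of the nut (rad): 0 = bottomed out on the plate (hard stop); it grows as the nut is unscrewed, counter-clockwise seen from above; at the start it is between 1.8 and 2.8, upper stop at 4.0. Light thread friction (0.06 N m); it stays where it is left. Black index slots on the nut's top and flange point along the plate's +x (at the black line) at 0, and turn with it
- bar_mid (a point): centre of the loose flat bar (dark steel, 25 wide x 260 long x 6 mm thick, about 0.4 kg), half-way up its thickness; it lies flat on the bench on the robot's side of the guide plate, askew, and slides when pushed. There is at least 1.5 mm of room above it under the flange. When flush its centre is at x = -38.5 mm in the plate's frame
- bar: the same bar: origin at the centre of its underside, y along its length, z up
- bearing_big: ball bearing, 68 mm across, 20 mm high, lying flat on the bench to the left; bystander, loose; origin at the centre of its underside
- bearing_small: smaller ball bearing, 45 mm across, 14 mm high, lying flat further left; bystander, loose; origin at the centre of its underside
- spacer_ring: plain steel ring, 66 mm across, 12 mm high, lying flat to the right; bystander, loose; origin at the centre of its underside
Things that resemble listed ones, but are neither listed nor needed, are in the scene too. Leave any orange look-alike of the guide_plate alone.

How it is judged (in metres and radians):
On the way, in this order (a step that is already met when the one before it is completed fails the run):
1. the bar lies flush along the whole front edge of the guide plate (x of bar_mid in the frame of guide_plate between -0.0408 and -0.0362 m and y of bar_mid in the frame of guide_plate between -0.06 and 0.06 m and height (world z) of bar_mid below 0.006 m and angle between the y axis of bar and the y axis of guide_plate, either way round below 0.025 rad), for 0.2 s.
2. the nut is bottomed out with the bar still flush (all of step 1 and value of joint nut below 0.06 rad), for 0.2 s.
At the end, for the whole second after the job is handed in: Bar flat and flush on the plate's front edge: centre within 2.3 mm of flush, 0.025 rad of parallel, 60 mm of centred along it. Nut, having bottomed out (under 0.06 rad), stands a quarter turn open (1.25 to 1.89 rad), still, gripped by the fingers with over 3 N (all of step 1 and value of joint nut between 1.25 and 1.89 rad and velocity of joint nut between -0.05 and 0.05 rad/s and contact force between the fingers and nut above 3 N); the arm keeps its last pose, push and grip.
It fails at once if bearing big is disturbed (moved over 20 mm) (distance of bearing_big from where it was at the start of the episode above 0.02 m).
It fails at once if bearing small is disturbed (moved over 20 mm) (distance of bearing_small from where it was at the start of the episode above 0.02 m).
It fails at once if spacer ring is disturbed (moved over 20 mm) (distance of spacer_ring from where it was at the start of the episode above 0.02 m).
It also fails if it takes over 72 s, if anything falls off the work surface, if the arm or the gripper's body presses on something with over 40 N, if the wrist force passes 120 N, or if a joint passes its speed limit or range.

ROBOT

A 6-joint arm with a two-finger parallel gripper is mounted at the origin on a cart in front of the work surface, level with it; the furniture and walls round the work are solid. World frame = base frame: x ahead of the robot, y to its left, z up, the work surface at z = 0. Lengths are in mm, angles in rad, forces in N, time in s.
With the tool pointing down it reaches from about 275 to 975 mm from the base axis. Payload 8.4 kg.
Tool frame: the origin (TCP) lies on the front face of the gripper's body, between the roots of the fingers; the fingertips stand 88 mm ahead of it and the grasp point (between the pads) lies 69 mm ahead of it; z points along the fingers, y is the line along which they close (so a half turn about z gives the same grasp; the last joint's range is limited). The gripper opens to 92 mm and grips with 3 to 60 N. Pads are 20 mm wide; open, the fingers measure 128 mm over their backs; the gripper's body (75 mm by 189 mm) begins 69 mm behind the grasp point.
Start: joints at [1.151, 0.353, 1.633, -0, 1.155, -0.002], TCP at [253.593, 571.243, 302.683] pointing down, gripper open.
Joint ranges: [-2.63, 2.63], [-0.92, 2.1], [0.06, 2.66], [-1.3, 4.44], [0, 2.69], [-3.02, 3.02]. Speed limits (rad/s): [2.22, 2.22, 2.79, 3.14, 3.14, 3.14].

INTERFACE

Orientations are given as a rotation vector (axis times angle).
In Python, from station import * gives the robot as it stands.
- The arm moves only by the shell command python3 -m jog 'ROWS' [FORCE]. ROWS is JSON, a list of rows, each an object of numbers: "grip": the closure, from 0 (fully open) to 1 (shut); "tx", "ty", "tz": the shift along the tool's x, y, z in mm; "turn": the turn about the tool's z in rad. In form: [{"grip": .., "tx": .., "ty": .., "tz": .., "turn": ..}, ...]. A call has 1 to 5 rows; each row shifts and turns the commanded pose from where the row before left it, along the tool's axes as they then stand; what a row does not reach is not made up. A row lasts 1/10 s, in which the tool goes at most 50 mm and 8.59 degrees, less where a joint would pass 70% of its speed; a pose out of reach is approached as far as the arm can. A call with a gripper value outside its range is refused whole. The fingers move at their own pace and stop on an object; FORCE is the grip in N (left out, the last holds). Time passes only in rows, so rows that do not move let the fingers close. It gives the time, the measured TCP pose, the force, the opening and the grip force at its end, in the units of the state.
- state(): the state, without advancing time (a new reading comes with each control period).
- camera(name): name is "side" or "top"; returns a dict with "image" (384x512x3 uint8, blue, green, red), "fx", "fy", "cx", "cy" (pixels), "k1" (the pictures are not rectified: a ray, as slopes to the right and down, at radius r is drawn at 1 + k1 r^2 times it, then the intrinsics apply), "R" (3x3) and "t" (3): a world point X has camera coordinates R X + t. Camera axes: x right, y down, z forward; pixel columns grow to the right and rows downward; lengths in mm; the calibration is good to about 2 mm. A picture is of the moment at which its call begins. There is no depth.
- job_done(): hands the job in; it is judged then, once.
The state is a dict: "time_s": time; "joint_positions": joint angles; "dq": joint speeds; "joint_torque": joint torques, N m; "eef_pos": TCP position; "orientation": TCP orientation; "force": force on the tool from outside, world axes, zero at the start; "moment": the same for the moment, N m; "grip_width": opening from 0.0 (shut) to 1.0 (fully open); "grasp_force": force on a finger pad.
Only numpy, scipy, OpenCV 4.12 (cv2) and the standard library are available. Lean on these libraries where they do the work, as an engineer would, in place of code of your own. Each camera call takes 0.05 s, during which the arm holds its last target. There are 200 camera calls.

## Working session

There is one attempt and no reset: what is moved stays moved. The work goes in short steps, Python scripts to look and compute and a shell command to move; the robot and the scene stay as the last step left them, time stands still between calls to the robot, and variables do not carry over. Pictures are saved under pics/ and viewed, at most 10 in all, crops included, and the job is handed in when it is done.

```bash
ls; mkdir -p pics
python3 - <<'E'
from station import *
import cv2
for n in("top","side"):
    c=camera(n); cv2.imwrite(f"pics/{n}0.png",c["image"]); print(n,c["fx"],c["fy"],c["cx"],c["cy"],c["k1"],c["R"],c["t"])
print(state())
E
```

```text
pics
top 485.0228064085056 485.0228064085056 251.95169615366405 188.18130898506243 -0.19413687989038955 [[ 0.00216255 -0.99999539 -0.00213097]
 [-0.99780103 -0.00201663 -0.06624977]
 [ 0.06624517  0.00226955 -0.9978008 ]] [  38.6437663   589.58145437 1263.82968627]
side 346.53392985412796 346.53392985412796 250.4868485698864 193.6127298998385 -0.05141997931998591 [[ 0.87548734 -0.48296542 -0.0163195 ]
 [-0.26326049 -0.44835714 -0.85420711]
 [ 0.40523553  0.75214379 -0.51967671]] [-493.75476636  225.63046585  716.57111176]
{'time_s': 0.1, 'joint_positions': array([ 1.15057971e+00,  3.53580699e-01,  1.63406696e+00, -2.54200439e-05,
        1.15522783e+00, -2.41359474e-03]), 'dq': array([ 9.42635935e-04, -1.69593745e-03, -4.14575452e-03,  4.35620605e-04,
        4.24561694e-04, -1.05180498e-05]), 'joint_torque': array([ 1.80339059e-03, -5.94908774e+01, -3.34927118e+01,  7.00877700e-02,
        1.85355922e-02, -3.93443588e-05]), 'eef_pos': array([253.46671801, 570.91372638, 302.03449708]), 'orientation': array([-6.51453495e-01, -3.07305404e+00,  1.97775976e-03]), 'force': array([ 0.18409959, -0.21183365,  0.77042328]), 'moment': array([-0.0001738 ,  0.010284  , -0.02398484]), 'grasp_force': 0.0, 'grip_width': 0.9987332898793608}
```

View pics/top0.png

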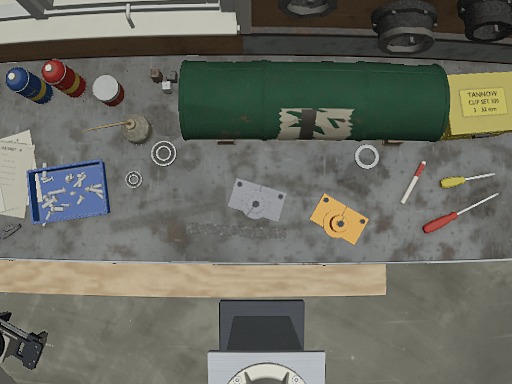

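View pics/side0.png

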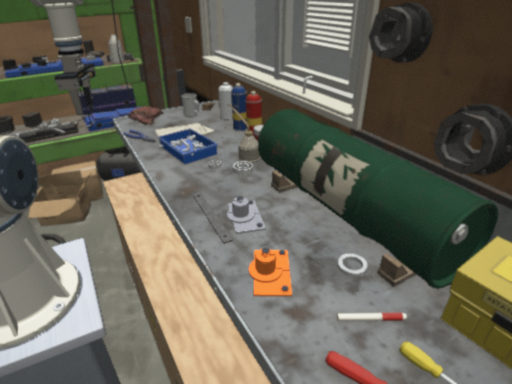

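The grey plate with its nut is at top (256,201) and side (240,210). The orange look-alike is at (340,222) and (266,265), so I'll leave it alone. The bar is faint at top (187–287, 230) and side (195,195)–(230,240). The other ring-like things are the big bearing (163,153), the small bearing (133,180) and the spacer ring (367,156). I choose the grey plate and the dark thin bar, and check both in a close crop.

```bash
cat > h.py <<'E'
import numpy as np, cv2
from station import *
def ray(c,uv):
    """undistort pixels -> world origin and directions"""
    xd=(np.atleast_2d(np.float64(uv))-[c["cx"],c["cy"]])/[c["fx"],c["fy"]]
    x=xd.copy()
    for _ in range(20): x=xd/(1+c["k1"]*(x**2).sum(1,keepdims=True))
    d=np.c_[x,np.ones(len(x))]@c["R"]; return -c["R"].T@c["t"],d
def onplane(c,uv,z):
    o,d=ray(c,uv); return o+d*((z-o[2])/d[:,2])[:,None]
def proj(c,X):
    p=np.atleast_2d(X)@c["R"].T+c["t"]; s=p[:,:2]/p[:,2:]
    return s*(1+c["k1"]*(s**2).sum(1,keepdims=True))*[c["fx"],c["fy"]]+[c["cx"],c["cy"]]
E
python3 - <<'E'
import cv2, numpy as np
t=cv2.imread("pics/top0.png")[170:245,180:300]; s=cv2.imread("pics/side0.png")[185:250,185:275]
a=cv2.resize(t,(792,495),interpolation=cv2.INTER_CUBIC)
cv2.imwrite("pics/top0c.png",np.clip(a*1.3,0,255))
cv2.imwrite("pics/side0c.png",cv2.resize(s,(792,572),interpolation=cv2.INTER_CUBIC))
E
```

```text
[ WARN:0@0.045] global loadsave.cpp:1063 imwrite_ Unsupported depth image for selected encoder is fallbacked to CV_8U.
```

View pics/top0c.png

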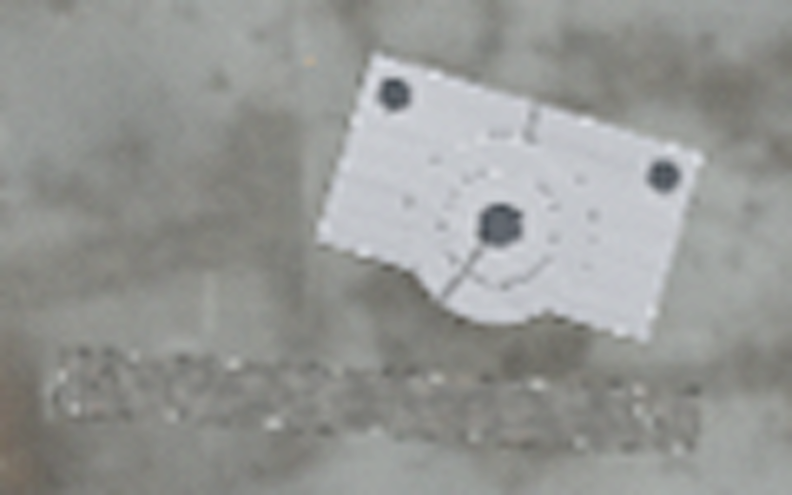

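View pics/side0c.png

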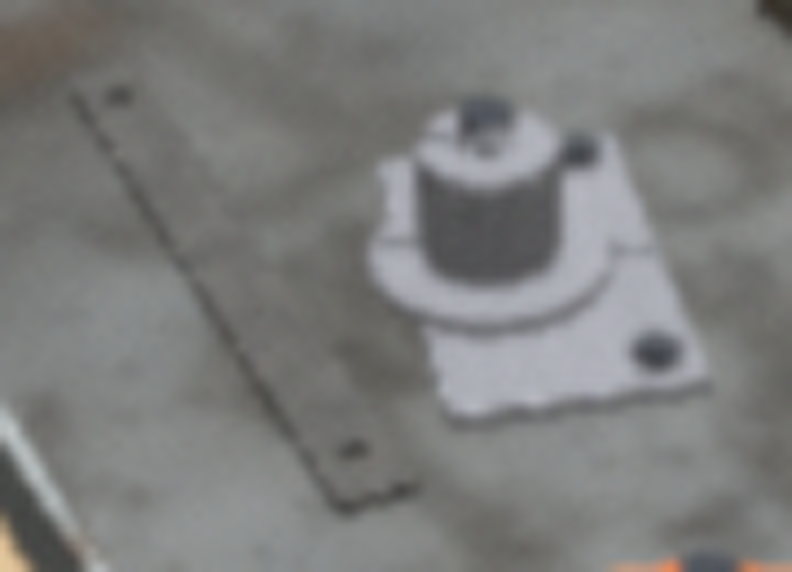

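The plate is confirmed: grey, with black bolt heads and line, slot pointing front-left. The top crop (scale 6.6, offset 180,170) has plate corners (376,52), (704,155), (645,340), (317,240) and the stud top at (500,225). The bar is a mottled strip with corners about (52,345), (700,385), (692,450), (48,415).

Run:
```python
from h import *
c=camera("top"); im=c["image"]; cs=camera("side")
f=lambda P:(np.float64(P)+.5)/6.6-.5+[180,170]
g=cv2.cvtColor(im,cv2.COLOR_BGR2GRAY)
P=f([(376,52),(704,155),(645,340),(317,240)]).astype(np.float32).reshape(-1,1,2)
P=cv2.cornerSubPix(g,P.copy(),(3,3),(-1,-1),(3,30,.01)).reshape(-1,2)
W=onplane(c,P,6.5)[:,:2]
M=np.array([(54,70),(54,-70),(-26,-70),(-26,70.)])
H=W-W.mean(0);Mc=M-M.mean(0)
a=np.arctan2((Mc[:,0]*H[:,1]-Mc[:,1]*H[:,0]).sum(),(Mc*H).sum())
R=np.array([[np.cos(a),-np.sin(a)],[np.sin(a),np.cos(a)]]); o=W.mean(0)-R@M.mean(0)
print("plate",o,a,"res",(W-o-M@R.T).round(1))
print("stud top pix->",onplane(c,f([(500,225)]),66.5))
B=onplane(c,f([(52,345),(700,385),(692,450),(48,415)]),6)[:,:2]
l=np.hypot(*((B[0]+B[3]-B[1]-B[2])/2)); d=(B[0]+B[3]-B[1]-B[2])/2
print("bar",B.round(1),B.mean(0),l,"yaw of y",np.arctan2(d[1],d[0])-np.pi/2)
print("bar in plate",(B-o)@R)
S=f([(480,245),(443,298)]); s=onplane(c,S[1:],30-19)[0,:2]-o; print("nut ang (slot tip)",(np.arctan2(s[1],s[0])-a)%(2*np.pi))
# side check
g=lambda P:(np.float64(P)+.5)/8.8-.5+[185,185]
Bs=onplane(cs,g([(68,90),(345,512),(418,488)]),3)[:,:2]; print("side bar",Bs)
print("side plate bolts",onplane(cs,g([(580,150),(657,350)]),16), "exp",o+np.array([(40,57),(40,-57)])@R.T)
for r in[(133,180),(163,153),(367,156)]: print(r,onplane(c,[r],12)[0,:2])
```

```text
plate [545.81902742  30.44921807] -0.3011318707087493 res [[-6.  -3.3]
 [ 0.9  0.6]
 [ 2.3  1.8]
 [ 2.8  0.9]]
stud top pix-> [[546.91675744  31.08110857  66.5       ]]
bar [[499.8 212.2]
 [484.5 -50.1]
 [458.2 -46.9]
 [471.5 213.6]] [478.49626747  82.21987013] 261.80014040558456 yaw of y -0.05460657705062211
bar in plate [[ -97.84273902  159.93209458]
 [ -34.70279731  -95.1237708 ]
 [ -60.70574673  -99.81511546]
 [-125.34301129  152.89888792]]
nut ang (slot tip) 2.721339637861806
side bar [[475.31499273 210.38600807]
 [461.36467418 -47.61108523]
 [484.17604166 -48.31505553]]
side plate bolts [[601.66050307  67.89490099  16.        ]
 [568.11285432 -40.42569138  16.        ]] exp [[600.92535895  73.02024373]
 [567.11280682 -35.84991434]]
(133, 180) [611.48180824 360.95326898]
(163, 153) [684.59423625 279.95960169]
(367, 156) [ 677.87372658 -271.12083964]
```

Side bolts and top corners agree on a plate yaw of about -0.302 and an origin of about (547,31). The nut is at about 2.7 rad.

Plan:
1. Lower the open fingers in front of the bar, tool y along the plate edge.
2. Push with both fingertips until the bar is flush.

```bash
cat >> h.py <<'E'
A=-0.302; O=np.array([547.,31.]); RP=np.array([[np.cos(A),-np.sin(A)],[np.sin(A),np.cos(A)]])
def to(px,py,z,phi=A+np.pi/2):
    """pose of tool in plate frame and shifts (tool axes, after the turn) to plate (px,py), height z, tool-y heading phi"""
    s=state(); R=cv2.Rodrigues(np.float64(s["orientation"]))[0]; p=np.array(s["eef_pos"])
    h=np.arctan2(R[1,1],R[0,1]); t=(h-phi+np.pi)%(2*np.pi)-np.pi
    R2=R@cv2.Rodrigues(np.array([0,0,t]))[0]
    d=R2.T@(np.r_[O+RP@[px,py],z]-p)
    print("t",s["time_s"],"tool@plate",((p[:2]-O)@RP).round(1),"z",p[2].round(1),"phi",h.round(4),"tilt",R[2,2].round(4),"F",np.round(s["force"],1),"Mz",np.round(s["moment"],2),"j6",s["joint_positions"][5].round(2),"grip",s["grip_width"],s["grasp_force"])
    print("need turn",t.round(3),"tx,ty,tz",d.round(1))
E
python3 -m jog '[{"turn":-0.115},{"tx":-26,"ty":-36},{"tx":-28,"ty":-38},{"tx":-28,"ty":-38},{"tx":-28,"ty":-38}]'
python3 -m jog '[{"tx":-28,"ty":-38},{"tx":-28,"ty":-38},{"tx":-28,"ty":-38},{"tx":-28,"ty":-38},{"tx":-28,"ty":-38}]'
python3 -m jog '[{"tx":-28,"ty":-38},{"tx":-28,"ty":-38},{},{}]'
python3 -c "from h import *; to(-135,10,91)"
```

```text
t 0.2 tool@plate [-440.8  428.3] z 302.2 phi 1.153 tilt -1.0 F [-0.5  0.   1.2] Mz [ 0.01 -0.   -0.01] j6 -0.0 grip 0.998806244386629 0.0
need turn -0.116 tx,ty,tz [-305.9 -418.1  211.6]invalid input at $[0]: expected keys grip, tx, ty, tz, turn
invalid input at $[0]: expected keys grip, tx, ty, tz, turn
invalid input at $[0]: expected keys grip, tx, ty, tz, turn
```

```bash
python3 -m jog '[{"grip":0,"tx":0,"ty":0,"tz":0,"turn":-0.116},{"grip":0,"tx":-26,"ty":-38,"tz":0,"turn":0},{"grip":0,"tx":-28,"ty":-38,"tz":0,"turn":0},{"grip":0,"tx":-28,"ty":-38,"tz":0,"turn":0},{"grip":0,"tx":-28,"ty":-38,"tz":0,"turn":0}]'
python3 -m jog '[{"grip":0,"tx":-28,"ty":-38,"tz":0,"turn":0},{"grip":0,"tx":-28,"ty":-38,"tz":0,"turn":0},{"grip":0,"tx":-28,"ty":-38,"tz":0,"turn":0},{"grip":0,"tx":-28,"ty":-38,"tz":0,"turn":0},{"grip":0,"tx":-28,"ty":-38,"tz":0,"turn":0}]'
python3 -m jog '[{"grip":0,"tx":-28,"ty":-38,"tz":0,"turn":0},{"grip":0,"tx":-28,"ty":-38,"tz":0,"turn":0},{"grip":0,"tx":0,"ty":0,"tz":0,"turn":0},{"grip":0,"tx":0,"ty":0,"tz":0,"turn":0}]'
python3 -c "from h import *; to(-135,10,91)"
```

```text
time_s: 0.7
eef_pos: [313.5, 391.7, 302.5]
orientation: [0.471, 3.106, -0.0]
force: [0.6, 0.3, 0.3]
grip_width: 1.001
grasp_force: 0.0
time_s: 1.2
eef_pos: [390.8, 168.6, 302.9]
orientation: [0.472, 3.105, 0.0]
force: [1.6, 0.6, -0.4]
grip_width: 0.998
grasp_force: 0.0
time_s: 1.6
eef_pos: [421.6, 80.2, 302.6]
orientation: [-0.477, -3.105, -0.0]
force: [0.2, -0.2, 0.0]
grip_width: 1.001
grasp_force: 0.0
t 1.6 tool@plate [-134.3    9.7] z 302.6 phi 1.2656 tilt -1.0 F [ 0.2 -0.2  0. ] Mz [ 0.01  0.01 -0.01] j6 -1.08 grip 1.0006415311346053 0.0
need turn -0.003 tx,ty,tz [  0.6   0.3 211.6]
```

```bash
python3 -m jog '[{"grip":0,"tx":0,"ty":0,"tz":45,"turn":-0.003},{"grip":0,"tx":0,"ty":0,"tz":45,"turn":0},{"grip":0,"tx":0,"ty":0,"tz":45,"turn":0},{"grip":0,"tx":0,"ty":0,"tz":40,"turn":0},{"grip":0,"tx":0,"ty":0,"tz":20,"turn":0}]'
python3 -m jog '[{"grip":0,"tx":0,"ty":0,"tz":10,"turn":0},{"grip":0,"tx":0,"ty":0,"tz":6.5,"turn":0},{"grip":0,"tx":0,"ty":0,"tz":0,"turn":0},{"grip":0,"tx":0,"ty":0,"tz":0,"turn":0}]'
python3 - <<'E'
from h import *
to(-62,10,91)
c=camera("top"); cv2.imwrite("pics/b.png",cv2.resize(c["image"][170:260,170:310],(784,504),interpolation=cv2.INTER_CUBIC))
E
```

```text
time_s: 2.1
eef_pos: [419.5, 82.4, 104.9]
orientation: [-0.464, -3.103, 0.002]
force: [0.4, 0.0, -0.2]
grip_width: 1.0
grasp_force: 0.0
time_s: 2.5
eef_pos: [422.1, 81.6, 92.0]
orientation: [0.467, 3.105, 0.001]
force: [0.5, 0.1, -0.5]
grip_width: 1.001
grasp_force: 0.0
t 2.5 tool@plate [-134.3   11.2] z 92.0 phi 1.2725 tilt -1.0 F [ 0.5  0.1 -0.5] Mz [ 0.01 -0.02  0.  ] j6 -1.09 grip 1.0013996537770804 0.0
need turn 0.004 tx,ty,tz [-72.3  -1.2   1.1]
```

View pics/b.png

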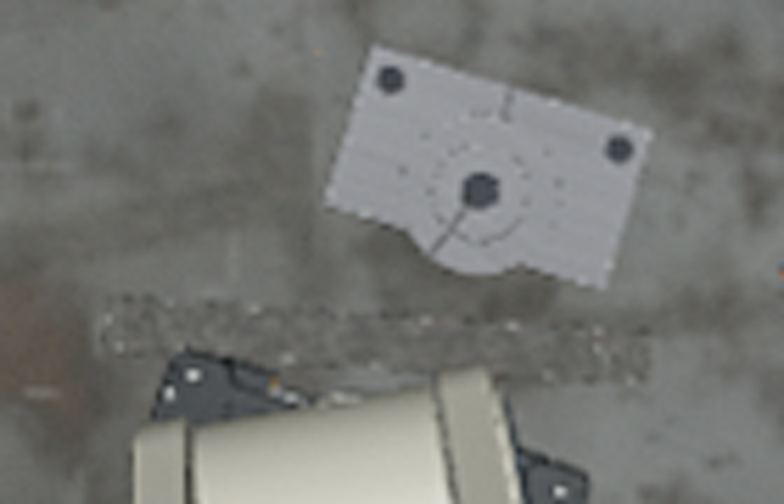

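The picture shows the gripper in front of the bar with both fingers clear, parallel to the plate edge. Now I push.

```bash
python3 -m jog '[{"grip":0,"tx":-8,"ty":0,"tz":1.2,"turn":0.004},{"grip":0,"tx":-8,"ty":0,"tz":0,"turn":0},{"grip":0,"tx":-8,"ty":0,"tz":0,"turn":0},{"grip":0,"tx":-8,"ty":0,"tz":0,"turn":0},{"grip":0,"tx":-6,"ty":0,"tz":0,"turn":0}]'
python3 -m jog '[{"grip":0,"tx":-6,"ty":0,"tz":0,"turn":0},{"grip":0,"tx":-6,"ty":0,"tz":0,"turn":0},{"grip":0,"tx":-5,"ty":0,"tz":0,"turn":0},{"grip":0,"tx":-5,"ty":0,"tz":0,"turn":0},{"grip":0,"tx":0,"ty":0,"tz":0,"turn":0}]'
python3 -c "from h import *; to(-62,10,91)"
python3 -m jog '[{"grip":0,"tx":-4,"ty":0,"tz":0,"turn":0},{"grip":0,"tx":-2,"ty":0,"tz":0,"turn":0},{"grip":0,"tx":0,"ty":0,"tz":0,"turn":0},{"grip":0,"tx":0,"ty":0,"tz":0,"turn":0}]'
python3 - <<'E'
from h import *
to(-62,10,91)
c=camera("side"); cv2.imwrite("pics/c.png",cv2.resize(c["image"][175:260,175:285],(770,595),interpolation=cv2.INTER_CUBIC))
E
```

```text
time_s: 3.05
eef_pos: [457.9, 69.6, 90.0]
orientation: [-0.474, -3.104, 0.0]
force: [-6.0, 3.0, 5.4]
grip_width: 1.0
grasp_force: 2.9
time_s: 3.55
eef_pos: [479.8, 63.1, 90.0]
orientation: [0.474, 3.104, 0.0]
force: [0.1, -0.5, 0.0]
grip_width: 1.002
grasp_force: 0.0
t 3.55 tool@plate [-73.7  10.7] z 90.0 phi 1.2677 tilt -1.0 F [ 0.1 -0.5  0. ] Mz [ 0.01 -0.01  0.04] j6 -1.14 grip 1.0018771529445927 0.03911337976367335
need turn -0.001 tx,ty,tz [-11.7  -0.7  -1. ]
time_s: 3.95
eef_pos: [484.8, 61.5, 90.0]
orientation: [0.474, 3.105, 0.0]
force: [-1.5, -0.5, 0.3]
grip_width: 0.999
grasp_force: 0.5
t 3.95 tool@plate [-68.5  10.6] z 90.0 phi 1.268 tilt -1.0 F [-1.5 -0.5  0.3] Mz [0.02 0.25 0.05] j6 -1.14 grip 0.9992968184559069 0.5482768267393112
need turn -0.001 tx,ty,tz [-6.5 -0.6 -1. ]
```

View pics/c.png

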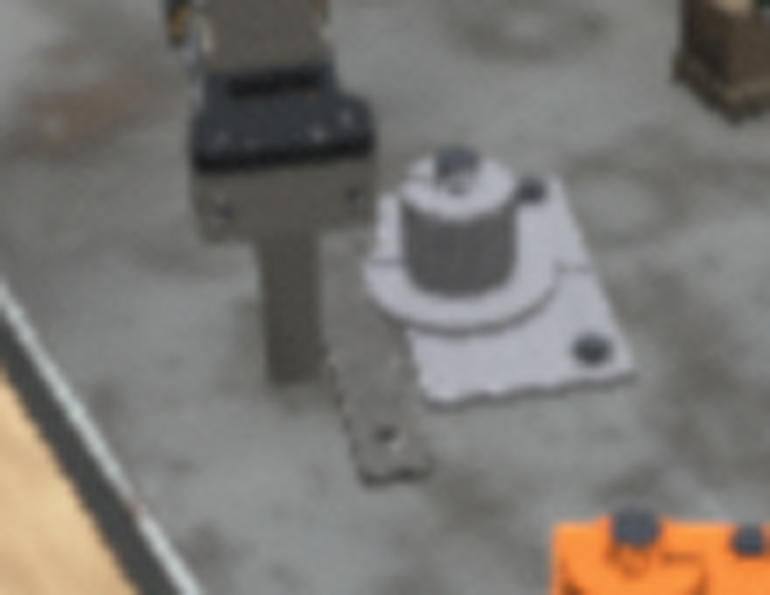

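The bar is turned nearly parallel and close to the edge (right end around crop pixel (395,470)). I keep pushing until it seats.

```bash
python3 -m jog '[{"grip":0,"tx":-2,"ty":0,"tz":0,"turn":0},{"grip":0,"tx":-2,"ty":0,"tz":0,"turn":0},{"grip":0,"tx":0,"ty":0,"tz":0,"turn":0}]'
python3 -c "from h import *; to(-62,10,91)"
python3 -m jog '[{"grip":0,"tx":-1.5,"ty":0,"tz":0,"turn":0},{"grip":0,"tx":0,"ty":0,"tz":0,"turn":0},{"grip":0,"tx":0,"ty":0,"tz":0,"turn":0}]'
python3 -c "from h import *; to(-62,10,91)"
```

```text
time_s: 4.3
eef_pos: [488.6, 60.3, 90.0]
orientation: [0.474, 3.105, -0.0]
force: [-2.9, 0.8, -0.3]
grip_width: 0.997
grasp_force: 1.0
t 4.3 tool@plate [-64.5  10.6] z 90.0 phi 1.268 tilt -1.0 F [-2.9  0.8 -0.3] Mz [0.14 0.36 0.07] j6 -1.15 grip 0.9966639997637666 1.047600544989109
need turn -0.001 tx,ty,tz [-2.5 -0.6 -1. ]
time_s: 4.6
eef_pos: [489.9, 59.8, 90.0]
orientation: [0.474, 3.105, 0.0]
force: [-2.0, 0.8, -0.0]
grip_width: 1.0
grasp_force: 1.1
t 4.6 tool@plate [-63.1  10.5] z 90.0 phi 1.2679 tilt -1.0 F [-2.   0.8 -0. ] Mz [0.13 0.35 0.07] j6 -1.15 grip 0.9996932764061974 1.1271214485168457
need turn -0.001 tx,ty,tz [-1.1 -0.5 -1. ]
```

```bash
python3 -m jog '[{"grip":0,"tx":-1,"ty":0,"tz":0,"turn":0},{"grip":0,"tx":0,"ty":0,"tz":0,"turn":0}]'
python3 -c "from h import *; to(-62,10,91)"
python3 -m jog '[{"grip":0,"tx":-1,"ty":0,"tz":0,"turn":0},{"grip":0,"tx":0,"ty":0,"tz":0,"turn":0}]'
python3 -c "from h import *; to(-62,10,91)"
python3 -m jog '[{"grip":0,"tx":-1,"ty":0,"tz":0,"turn":0},{"grip":0,"tx":0,"ty":0,"tz":0,"turn":0}]'
python3 -c "from h import *; to(-62,10,91)"
```

```text
time_s: 4.8
eef_pos: [490.8, 59.6, 90.0]
orientation: [-0.474, -3.106, 0.0]
force: [-2.5, 0.7, -0.1]
grip_width: 0.999
grasp_force: 1.3
t 4.8 tool@plate [-62.2  10.5] z 90.0 phi 1.268 tilt -1.0 F [-2.5  0.7 -0.1] Mz [0.19 0.46 0.15] j6 -1.15 grip 0.9985724486342826 1.3093367591500282
need turn -0.001 tx,ty,tz [-0.2 -0.5 -1. ]
time_s: 5.0
eef_pos: [491.7, 59.2, 90.0]
orientation: [-0.474, -3.106, 0.0]
force: [-2.8, 0.5, 1.4]
grip_width: 1.001
grasp_force: 1.4
t 5.0 tool@plate [-61.2  10.5] z 90.0 phi 1.2678 tilt -1.0 F [-2.8  0.5  1.4] Mz [0.21 0.47 0.07] j6 -1.15 grip 1.0012786657777384 1.3889406714588404
need turn -0.001 tx,ty,tz [ 0.8 -0.5 -1. ]
time_s: 5.2
eef_pos: [492.7, 59.0, 90.0]
orientation: [0.474, 3.106, -0.0]
force: [-2.6, 1.3, 0.4]
grip_width: 0.996
grasp_force: 1.5
t 5.2 tool@plate [-60.1  10.5] z 90.0 phi 1.2679 tilt -1.0 F [-2.6  1.3  0.4] Mz [0.24 0.53 0.03] j6 -1.15 grip 0.9962634923529089 1.459808461368084
need turn -0.001 tx,ty,tz [ 1.9 -0.5 -1. ]
```

```bash
python3 -m jog '[{"grip":0,"tx":-1,"ty":0,"tz":0,"turn":0},{"grip":0,"tx":0,"ty":0,"tz":0,"turn":0}]' | grep -E 'force:|pos'
python3 -m jog '[{"grip":0,"tx":-1,"ty":0,"tz":0,"turn":0},{"grip":0,"tx":0,"ty":0,"tz":0,"turn":0}]'| grep -E 'force:|pos'
python3 -m jog '[{"grip":0,"tx":-1,"ty":0,"tz":0,"turn":0},{"grip":0,"tx":0,"ty":0,"tz":0,"turn":0}]'| grep -E 'force:|pos'
python3 - <<'E'
from h import *
to(-62,10,91)
c=camera("side"); cv2.imwrite("pics/d.png",cv2.resize(c["image"][185:250,190:275],(782,598),interpolation=cv2.INTER_CUBIC))
E
```

```text
eef_pos: [493.6, 58.7, 90.0]
force: [-2.7, 1.4, 0.2]
grasp_force: 1.7
eef_pos: [493.8, 58.5, 89.9]
force: [-5.6, 2.2, 3.5]
grasp_force: 3.2
eef_pos: [494.1, 58.4, 89.8]
force: [-8.7, 6.1, 6.1]
grasp_force: 4.8
t 5.8 tool@plate [-58.6  10.4] z 89.8 phi 1.2677 tilt -1.0 F [-8.7  6.1  6.1] Mz [0.99 1.57 0.11] j6 -1.15 grip 0.9988970699249838 4.750562980771065
need turn -0.001 tx,ty,tz [ 3.4 -0.4 -1.2]
```

View pics/d.png

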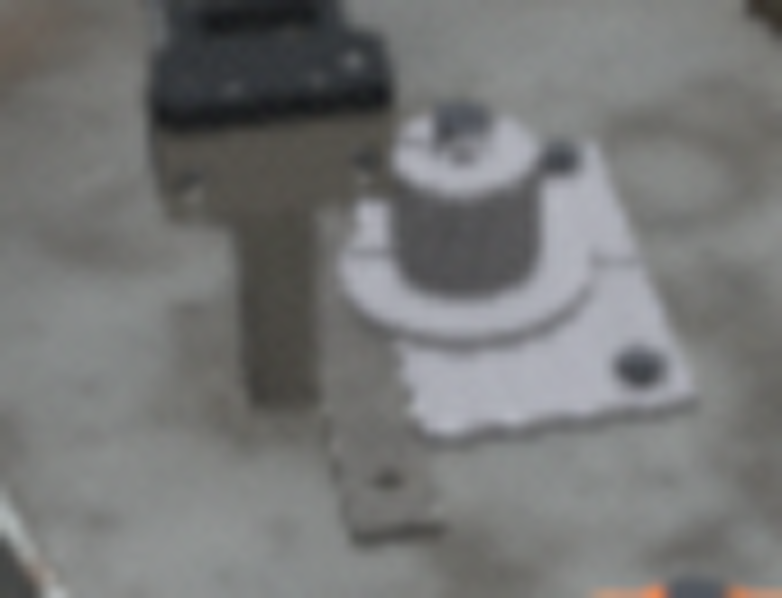

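The bar now touches the plate edge, which runs from crop pixel (405,370) to (425,430), and lies under the flange. I press a little more to seat it.

```bash
python3 -m jog '[{"grip":0,"tx":-1,"ty":0,"tz":0,"turn":0},{"grip":0,"tx":0,"ty":0,"tz":0,"turn":0}]' | grep -E 'force:|pos'
python3 -m jog '[{"grip":0,"tx":-1,"ty":0,"tz":0,"turn":0},{"grip":0,"tx":0,"ty":0,"tz":0,"turn":0}]'| grep -E 'force:|pos'
python3 -m jog '[{"grip":0,"tx":-1.5,"ty":0,"tz":0,"turn":0},{"grip":0,"tx":0,"ty":0,"tz":0,"turn":0},{"grip":0,"tx":0,"ty":0,"tz":0,"turn":0}]'| grep -E 'force:|pos'
python3 - <<'E'
from h import *
to(-62,10,91)
E
```

```text
eef_pos: [494.4, 58.3, 89.8]
force: [-10.4, 7.0, 8.1]
grasp_force: 6.3
eef_pos: [494.6, 58.1, 89.7]
force: [-15.0, 9.1, 10.8]
grasp_force: 7.8
eef_pos: [494.9, 58.0, 89.6]
force: [-17.1, 11.7, 14.8]
grasp_force: 10.0
t 6.55 tool@plate [-57.7  10.3] z 89.6 phi 1.2675 tilt -1.0 F [-17.1  11.7  14.8] Mz [2.48 3.02 0.34] j6 -1.16 grip 1.002201929770957 10.008676126599312
need turn -0.001 tx,ty,tz [ 4.3 -0.3 -1.4]
```

```bash
python3 -m jog '[{"grip":0,"tx":8,"ty":0,"tz":0,"turn":0},{"grip":0,"tx":20,"ty":0,"tz":0,"turn":0},{"grip":0,"tx":0,"ty":0,"tz":-40,"turn":0},{"grip":0,"tx":0,"ty":0,"tz":-45,"turn":0},{"grip":0,"tx":20,"ty":0,"tz":-35,"turn":0}]'|grep -E "pos|force"
python3 -m jog '[{"grip":0,"tx":45,"ty":0,"tz":0,"turn":0},{"grip":0,"tx":35,"ty":0,"tz":0,"turn":0},{"grip":0,"tx":0,"ty":0,"tz":0,"turn":0}]'|grep -E "pos"
python3 - <<'E'
from h import *
c=camera("top"); cs=camera("side")
to(0,0,108)
cv2.imwrite("pics/e.png",cv2.resize(np.hstack([c["image"][170:240,200:300],cs["image"][175:245,190:290]]),(800,280),interpolation=cv2.INTER_CUBIC))
for k,z in((c,66.5),(cs,66.5)):
    e=proj(k,[*O,z])[0]; g=cv2.cvtColor(k["image"],cv2.COLOR_BGR2GRAY).astype(float)
    x,y=e.round().astype(int); w=g[y-7:y+8,x-7:x+8]; m=(w<115).astype(np.uint8)
    n,l,s,ce=cv2.connectedComponentsWithStats(m); i=1+np.argmin(np.hypot(*(ce[1:]-7).T)+100*(s[1:,4]<6))
    u=ce[i]+[x-7,y-7]; print(e,u,s[i],onplane(k,u,z))
# plate bolts & white-mask lines in top
g=c["image"].min(2); x0,y0=200,170
m=(cv2.inRange(c["image"],(120,120,120),(255,255,255)))[170:240,200:300]
ct=max(cv2.findContours(m,cv2.RETR_EXTERNAL,cv2.CHAIN_APPROX_NONE)[0],key=cv2.contourArea).reshape(-1,2)+[200,170]
p=onplane(c,ct,6.5)[:,:2]; q=(p-O)@RP
for nm,sel,ax in(("back",(abs(q[:,0]-54)<6)&(abs(q[:,1])<60),0),("left",(abs(q[:,1]-70)<6)&(abs(q[:,0]-14)<32),1),("right",(abs(q[:,1]+70)<6)&(abs(q[:,0]-14)<32),1)):
    if sel.sum()>5: print(nm,sel.sum(),q[sel].mean(0),np.polyfit(q[sel][:,1-ax],q[sel][:,ax],1))
E
```

```text
eef_pos: [456.0, 71.4, 212.8]
force: [-0.2, 0.7, 0.4]
grasp_force: 0.0
eef_pos: [373.6, 95.5, 210.1]
t 7.45 tool@plate [-181.    11.2] z 210.7 phi 1.269 tilt -1.0 F [0.9 0.3 0.6] Mz [0.01 0.05 0.02] j6 -1.02 grip 0.998873481855064 0.0
need turn 0.0 tx,ty,tz [-180.7  -11.4  103.2]
[255.36527024 203.6340287 ] [255.32352941 203.61764706] [ 4  4  7  6 34] [[547.04148697  31.10627568  66.5       ]]
[238.92875885 197.69581686] [239.11111111 197.66666667] [ 4  5  7  5 27] [[547.48907909  30.88391212  66.5       ]]
back 45 [53.97932236 -1.60104207] [-2.47108305e-02  5.39397593e+01]
left 22 [14.17542981 70.09291293] [5.18833527e-03 7.00193661e+01]
```

View pics/e.png

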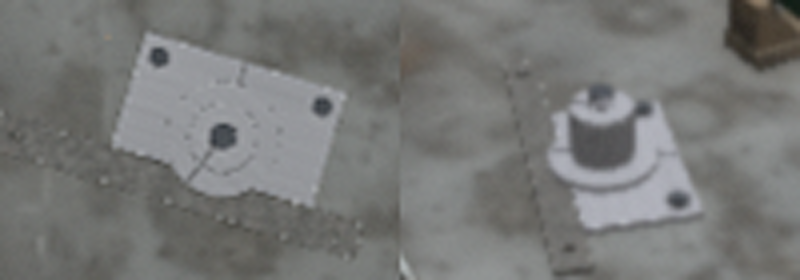

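Both views show the bar lying against the front edge under the flange. In the left half the plate corners are at (148,33) and (113,145), with the stud at (223,136); in the right half the stud is at (600,92). I'll check the plate yaw with the bolt heads.

Run:
```python
from h import *
for n in("top","side"):
    k=camera(n); g=cv2.cvtColor(k["image"],cv2.COLOR_BGR2GRAY); g=255-cv2.resize(g,None,fx=1,fy=1); W=[]
    for s in(57,-57):
        u=proj(k,[*(O+RP@[40,s]),15])[0]; x,y=u.round().astype(int)
        w=g[y-5:y+6,x-5:x+6].astype(float); w=np.clip(w-145,0,None); m=cv2.moments(w)
        W.append(onplane(k,[x-5+m["m10"]/m["m00"],y-5+m["m01"]/m["m00"]],15)[0,:2])
    d=W[0]-W[1]; print(n,W,np.hypot(*d),"yaw",np.arctan2(-d[0],d[1]))
```

```text
top [array([602.10685188,  73.9767679 ]), array([568.62632436, -35.04890036])] 114.05061184803236 yaw -0.2979472396964108
side [array([595.6519213,  64.7908437]), array([567.23774472, -41.09804884])] 109.63495333562861 yaw -0.26216355030747923
```

```bash
python3 -m jog '[{"grip":0,"tx":-40,"ty":-3,"tz":0,"turn":0},{"grip":0,"tx":-45,"ty":-3,"tz":0,"turn":0},{"grip":0,"tx":-45,"ty":-3,"tz":0,"turn":0},{"grip":0,"tx":-40,"ty":-2.5,"tz":0,"turn":0},{"grip":0,"tx":-11,"ty":0,"tz":0,"turn":0}]'|grep -E "pos|force"
python3 -m jog '[{"grip":0,"tx":0,"ty":0,"tz":0,"turn":0},{"grip":0,"tx":0,"ty":0,"tz":0,"turn":0}]'|grep -E "pos"
python3 -c "from h import *; to(0,0,108)"
```

```text
eef_pos: [550.9, 28.3, 209.8]
force: [0.1, 0.2, -0.1]
grasp_force: 0.0
eef_pos: [545.1, 30.2, 209.3]
t 8.25 tool@plate [-1.6 -1.3] z 209.3 phi 1.2674 tilt -1.0 F [ 0.6 -0.6 -0.1] Mz [ 0.04  0.   -0.02] j6 -1.21 grip 0.9972162913303427 0.0
need turn -0.001 tx,ty,tz [ -1.7   1.4 101.3]
```

```bash
python3 -m jog '[{"grip":0,"tx":-1.7,"ty":1.4,"tz":20,"turn":0},{"grip":0,"tx":0,"ty":0,"tz":30,"turn":0},{"grip":0,"tx":0,"ty":0,"tz":30,"turn":0},{"grip":0,"tx":0,"ty":0,"tz":20,"turn":0},{"grip":0,"tx":0,"ty":0,"tz":0,"turn":0}]'|grep -E "pos|force"
python3 -c "from h import *; to(0,0,109)"
python3 -m jog '[{"grip":1,"tx":0,"ty":0,"tz":0,"turn":0},{"grip":1,"tx":0,"ty":0,"tz":0,"turn":0},{"grip":1,"tx":0,"ty":0,"tz":0,"turn":0},{"grip":1,"tx":0,"ty":0,"tz":0,"turn":0},{"grip":1,"tx":0,"ty":0,"tz":0,"turn":0}]' 15
python3 -m jog '[{"grip":1,"tx":0,"ty":0,"tz":0,"turn":0},{"grip":1,"tx":0,"ty":0,"tz":0,"turn":0},{"grip":1,"tx":0,"ty":0,"tz":0,"turn":0},{"grip":1,"tx":0,"ty":0,"tz":0,"turn":0},{"grip":1,"tx":0,"ty":0,"tz":0,"turn":0}]' 15
python3 -c "from h import *; to(0,0,109)"
```

```text
eef_pos: [545.0, 31.6, 107.8]
force: [-0.5, 0.2, -0.6]
grasp_force: 0.0
t 8.75 tool@plate [-2.1 -0. ] z 107.8 phi 1.2688 tilt -1.0 F [-0.5  0.2 -0.6] Mz [-0.04 -0.01  0.08] j6 -1.21 grip 1.0001597833186358 0.0
need turn 0.0 tx,ty,tz [-2.1  0.  -1.2]
time_s: 9.25
eef_pos: [548.3, 31.1, 110.6]
orientation: [0.474, 3.105, 0.0]
force: [-0.3, -0.3, 0.1]
grip_width: 0.585
grasp_force: 0.0
time_s: 9.75
eef_pos: [548.1, 31.0, 110.1]
orientation: [0.474, 3.105, -0.0]
force: [0.3, -2.5, 4.3]
grip_width: 0.473
grasp_force: 15.0
t 9.75 tool@plate [1.1 0.3] z 110.1 phi 1.2681 tilt -1.0 F [ 0.3 -2.5  4.3] Mz [-0.33  0.12  0.03] j6 -1.21 grip 0.47282442458435553 15.001602172851562
need turn -0.001 tx,ty,tz [ 1.1 -0.3  1.1]
```

```bash
python3 -m jog '[{"grip":1,"tx":0,"ty":0,"tz":0.1,"turn":0.14},{"grip":1,"tx":0,"ty":0,"tz":0.1,"turn":0.14},{"grip":1,"tx":0,"ty":0,"tz":0.1,"turn":0.14},{"grip":1,"tx":0,"ty":0,"tz":0.1,"turn":0.14},{"grip":1,"tx":0,"ty":0,"tz":0.1,"turn":0.14}]' 20 |grep -E "pos|force"
python3 -c "from h import *; to(0,0,109)"
python3 -m jog '[{"grip":1,"tx":0,"ty":0,"tz":0.1,"turn":0.14},{"grip":1,"tx":0,"ty":0,"tz":0.1,"turn":0.14},{"grip":1,"tx":0,"ty":0,"tz":0.1,"turn":0.14},{"grip":1,"tx":0,"ty":0,"tz":0.1,"turn":0.14},{"grip":1,"tx":0,"ty":0,"tz":0.1,"turn":0.14}]' 20 |grep -E "pos|force"
python3 -m jog '[{"grip":1,"tx":0,"ty":0,"tz":0.1,"turn":0.14},{"grip":1,"tx":0,"ty":0,"tz":0.1,"turn":0.14},{"grip":1,"tx":0,"ty":0,"tz":0.1,"turn":0.14},{"grip":1,"tx":0,"ty":0,"tz":0.1,"turn":0.14},{"grip":1,"tx":0,"ty":0,"tz":0.1,"turn":0.14}]' 20 |grep -E "pos|force"
python3 -c "from h import *; to(0,0,109)"
```

```text
eef_pos: [548.5, 31.4, 109.7]
force: [-0.1, 1.9, 4.5]
grasp_force: 20.0
t 10.25 tool@plate [1.3 0.8] z 109.7 phi 0.5622 tilt -1.0 F [-0.1  1.9  4.5] Mz [ 0.2  -0.06  0.08] j6 -0.51 grip 0.4727562784646508 19.994435012340546
need turn -0.707 tx,ty,tz [ 1.3 -0.8  0.7]
eef_pos: [549.0, 31.5, 109.3]
force: [2.1, 2.3, 2.7]
grasp_force: 20.0
eef_pos: [549.5, 31.2, 108.9]
force: [3.5, -0.9, 1.8]
grasp_force: 20.0
t 11.25 tool@plate [2.3 1. ] z 108.9 phi -0.8376 tilt -1.0 F [ 3.5 -0.9  1.8] Mz [-0.22 -0.47  0.08] j6 0.89 grip 0.4734758678204271 19.99353736639023
need turn -2.106 tx,ty,tz [ 2.3 -1.  -0.1]
```

Turned 2.1 rad cleanly. Slower for the last part, watching the moment.

```bash
python3 -m jog '[{"grip":1,"tx":0,"ty":0,"tz":0.05,"turn":0.08},{"grip":1,"tx":0,"ty":0,"tz":0.05,"turn":0.08},{"grip":1,"tx":0,"ty":0,"tz":0.05,"turn":0.08},{"grip":1,"tx":0,"ty":0,"tz":0.05,"turn":0.08},{"grip":1,"tx":0,"ty":0,"tz":0.05,"turn":0.08}]' |grep -E "pos|force"
python3 -c "from h import *; to(0,0,109)"
python3 -m jog '[{"grip":1,"tx":0,"ty":0,"tz":0.05,"turn":0.08},{"grip":1,"tx":0,"ty":0,"tz":0.05,"turn":0.08},{"grip":1,"tx":0,"ty":0,"tz":0,"turn":0}]' |grep -E "pos|force"
python3 -c "from h import *; to(0,0,109)"
python3 -m jog '[{"grip":1,"tx":0,"ty":0,"tz":0,"turn":0.06},{"grip":1,"tx":0,"ty":0,"tz":0,"turn":0}]' |grep -E "pos|force"
python3 -c "from h import *; to(0,0,109)"
python3 -m jog '[{"grip":1,"tx":0,"ty":0,"tz":0,"turn":0.06},{"grip":1,"tx":0,"ty":0,"tz":0,"turn":0}]' |grep -E "pos|force"
python3 -c "from h import *; to(0,0,109)"
```

```text
eef_pos: [549.6, 31.0, 108.6]
force: [4.4, -2.2, 0.7]
grasp_force: 20.0
t 11.75 tool@plate [2.5 0.8] z 108.6 phi -1.2349 tilt -1.0 F [ 4.4 -2.2  0.7] Mz [-0.56 -0.6   0.11] j6 1.29 grip 0.4777199331045892 19.997410476207733
need turn -2.504 tx,ty,tz [ 2.5 -0.8 -0.4]
eef_pos: [549.7, 30.9, 108.5]
force: [4.9, -3.6, 1.4]
grasp_force: 20.0
t 12.05 tool@plate [2.6 0.7] z 108.5 phi -1.3945 tilt -1.0 F [ 4.9 -3.6  1.4] Mz [-0.66 -0.58 -0.04] j6 1.45 grip 0.47537723279683236 20.000624656677246
need turn -2.663 tx,ty,tz [ 2.6 -0.7 -0.5]
eef_pos: [549.6, 30.8, 108.5]
force: [3.9, -4.4, 0.7]
grasp_force: 20.0
t 12.25 tool@plate [2.6 0.6] z 108.5 phi -1.4537 tilt -1.0 F [ 3.9 -4.4  0.7] Mz [-0.77 -0.58 -0.04] j6 1.51 grip 0.4724692316542578 20.00035911798477
need turn -2.722 tx,ty,tz [ 2.6 -0.6 -0.5]
eef_pos: [549.6, 30.8, 108.5]
force: [4.1, -2.6, 0.8]
grasp_force: 20.0
t 12.45 tool@plate [2.6 0.6] z 108.5 phi -1.5124 tilt -1.0 F [ 4.1 -2.6  0.8] Mz [-0.74 -0.57  0.58] j6 1.57 grip 0.4758295308678978 20.000047087669373
need turn -2.781 tx,ty,tz [ 2.6 -0.6 -0.5]
```

```bash
python3 -m jog '[{"grip":1,"tx":0,"ty":0,"tz":0,"turn":0.05},{"grip":1,"tx":0,"ty":0,"tz":0,"turn":0},{"grip":1,"tx":0,"ty":0,"tz":0,"turn":0},{"grip":1,"tx":0,"ty":0,"tz":0,"turn":0}]' 30 |grep -E "pos|force"
python3 - <<'E'
from h import *
to(0,0,109)
c=camera("top"); cs=camera("side")
cv2.imwrite("pics/f.png",cv2.resize(np.hstack([c["image"][170:240,210:300],cs["image"][175:245,190:280]]),(798,310),interpolation=cv2.INTER_CUBIC))
E
```

```text
eef_pos: [550.1, 30.8, 108.5]
force: [6.7, -4.9, -0.2]
grasp_force: 30.0
t 12.85 tool@plate [3.  0.7] z 108.5 phi -1.5596 tilt -1.0 F [ 6.7 -4.9 -0.2] Mz [-0.7  -0.87  0.99] j6 1.61 grip 0.4729680701331163 29.999547600746155
need turn -2.828 tx,ty,tz [ 3.  -0.7 -0.5]
```

View pics/f.png

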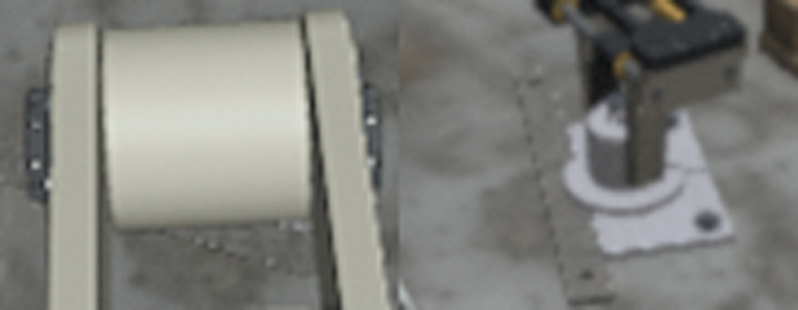

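The side view (right half) shows the bar still flush, the flange down, and the slot meeting the black line near (680,165). The rising moment (about 1 N m) confirms the nut has bottomed out. Now I back off by 1.6 rad.

```bash
python3 -m jog '[{"grip":1,"tx":0,"ty":0,"tz":-0.1,"turn":-0.14},{"grip":1,"tx":0,"ty":0,"tz":-0.1,"turn":-0.14},{"grip":1,"tx":0,"ty":0,"tz":-0.1,"turn":-0.14},{"grip":1,"tx":0,"ty":0,"tz":-0.1,"turn":-0.14},{"grip":1,"tx":0,"ty":0,"tz":-0.1,"turn":-0.14}]' |grep -E "force"
python3 -m jog '[{"grip":1,"tx":0,"ty":0,"tz":-0.1,"turn":-0.14},{"grip":1,"tx":0,"ty":0,"tz":-0.1,"turn":-0.14},{"grip":1,"tx":0,"ty":0,"tz":-0.1,"turn":-0.14},{"grip":1,"tx":0,"ty":0,"tz":-0.1,"turn":-0.14},{"grip":1,"tx":0,"ty":0,"tz":-0.1,"turn":-0.14}]' |grep -E "force"
python3 -m jog '[{"grip":1,"tx":0,"ty":0,"tz":-0.05,"turn":-0.14},{"grip":1,"tx":0,"ty":0,"tz":0,"turn":-0.06},{"grip":1,"tx":0,"ty":0,"tz":0,"turn":0},{"grip":1,"tx":0,"ty":0,"tz":0,"turn":0},{"grip":1,"tx":0,"ty":0,"tz":0,"turn":0}]' |grep -E "force"
python3 - <<'E'
from h import *
to(0,0,109)
c=camera("side"); cv2.imwrite("pics/g.png",cv2.resize(c["image"][180:250,190:280],(770,599),interpolation=cv2.INTER_CUBIC))
for a in (1.25,1.57,1.89): # flange slot rim tip, expected pixel in crop
    print(a,((proj(c,[*(O+RP@[36*np.cos(a),36*np.sin(a)]),13.5])[0]-[190,180]+.5)*8.556).round())
E
```

```text
force: [5.5, 2.2, -1.0]
grasp_force: 30.0
force: [2.4, 4.6, 0.7]
grasp_force: 30.0
force: [1.3, 4.7, 3.0]
grasp_force: 30.0
t 14.45 tool@plate [1.5 1.4] z 109.5 phi 0.0369 tilt -1.0 F [1.3 4.7 3. ] Mz [ 0.94 -0.15  0.05] j6 0.02 grip 0.4734712775645191 30.000711679458618
need turn -1.232 tx,ty,tz [ 1.5 -1.4  0.5]
1.25 [444. 234.]
1.57 [410. 235.]
1.89 [377. 242.]
```

View pics/g.png

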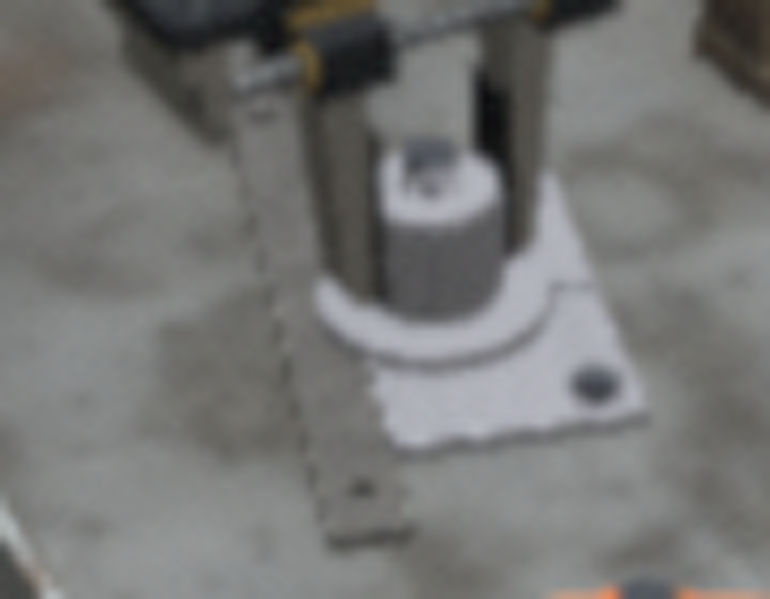

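The bar is flush under the flange and the fingers hold the nut. Its slot is hidden behind the grip (around (410,235)), as expected at a quarter turn. The tool has turned 1.597 rad back from the stop, so I hand in.

```bash
python3 -c "
from station import *
print(job_done())"
```

```text
the job is handed in; nothing more can be done
None
```

Job handed in at about 14.5 s of the 72 s: the bar is flush under the flange, and the nut was bottomed out, backed off about 1.6 rad (by tool rotation; the slot was out of view) and is held still at 30 N; the hand-in returned no verdict.

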